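# Tap the slanted port of a gas manifold block

### The job

Press the black handle of the strap clamp fully down to lock the stand, then cut the thread in the slanted block with the tap that is already started in it: half a turn clockwise, a quarter turn back to break the chip, another half turn clockwise until the tap's collar meets the boss, and a quarter turn back again, stopping briefly at the end of each stroke. Leave the tap there and the clamp locked, and do not disturb the brass union and the spanner lying near.

Things in the scene. Friction and masses are not known exactly. Their poses are not given: they have to be found in the camera images.
- fixture: Fixed clamping fixture: aluminium base plate 160 (its x) x 200 (its y) x 12 mm with a dark steel stand that carries an aluminium manifold block (64x58x36 mm) tipped 30 degrees towards the fixture's front. Origin on the worktop; the plate spans x -80 to 80, y -137 to 63 mm. -x is the front (about towards the robot), -y (right) the strap clamp's side.
- clamp_pivot (a point): Pivot pin of the clamp's cam handle, fixed, 50 mm above the worktop at fixture x 0, y -112 mm. The pin runs along the fixture's y.
- clamp_tip (a point): Point near the end of the clamp handle (on its centre line, 80 mm from the pivot pin); the handle is a straight round bar, its outer half a black sleeve 16 mm thick. It points to the fixture's front (-x) and up when open, and level to the front when locked.
- clamp (a joint): Angle of the clamp handle, rad: 0 is open (handle 55 degrees above level), 0.95 is the stop, fully down and locked (handle level). It stays where it is left; about 3 N at the end moves it.
- tap_grip (a point): Centre of the tap wrench's flat-sided steel bar, on the tap's axis, 56 mm above the boss round the hole; bar 14 mm thick, 60 long, 22 high (along the axis). It turns with the tap. Site z: the axis, out of the block, 30 degrees from vertical leaning to the fixture's front; x: square to the flat sides; +y: along the long round end (ball, to 71 mm from the axis); -y: the short plain end (to 40 mm).
- tap (a joint): Turn of the tap, rad, growing clockwise from above (deeper). It starts near 0: long end to the fixture's left (+y). 1.57: long end to the back; 3.14: to the clamp's side; 4.71: to the front. It sinks 3 mm a turn; at 4.75 its collar (35 mm wide, under the bar) meets the boss and stops it. It stays where left; turning takes 0.12 N m. Strokes end at about 3.14, 1.57, 4.75, 3.14.
- brass_union: Loose brass union (22x39x19 mm) lying on the worktop in front of the fixture; leave alone. Origin at the centre of its underside.
- spanner_1: Loose small steel spanner (22x125x5 mm, long along its y) lying on the worktop to the right of the fixture, beyond the clamp; leave alone. Origin at the centre of its underside.

How it is judged:
By the outcome, as a careful person would: the job done as asked, in the order asked, and still so for the second after the job is handed in, with the robot touching nothing.
It also fails if it takes over 64 s, if anything falls off the work surface, if the arm or the gripper's body presses on something with over 40 N, if the wrist force passes 120 N, or if a joint passes its speed limit or range.

### The arm

A 7-joint arm with a two-finger parallel gripper is mounted at the origin on a cart in front of the work surface, level with it; the furniture and walls round the work are solid. World frame = base frame: x ahead of the robot, y to its left, z up, the work surface at z = 0. Lengths are in m, angles in rad, forces in N, time in s.
With the tool pointing down it reaches from about 0.425 to 0.875 m from the base axis. Payload 4.7 kg.
Tool frame: the origin (TCP) lies on the centre line of the jaws, within the pads' length; the fingertips stand 14 mm ahead of it and the grasp point (between the pads) lies 5 mm behind it; z points along the fingers, y is the direction in which the jaws open and shut (so a half turn about z gives the same grasp; the last joint's range is limited). The gripper opens to 87 mm and grips with 3 to 60 N. Pads are 19 mm wide; open, the fingers measure 117 mm over their backs; the gripper's body (75 mm by 190 mm) begins 51 mm behind the grasp point.
Start: joints at [-1.179, 0.321, -0.07, 1.45, 0.023, 1.371, -0.057], TCP at [0.24, 0.604, 0.237] pointing down, gripper open.
Joint ranges: [-2.86, 2.86], [-0.3, 2.09], [-1.38, 1.24], [0.06, 2.45], [-1.56, 4.7], [0.09, 2.05], [-2.69, 2.69]. Speed limits (rad/s): [2.57, 2.57, 3.14, 3.14, 3.14, 3.14, 3.14].

### API

Orientations are given as a rotation vector (axis times angle).
In Python, from bench import ctrl, optics, models gives the robot as it stands. The module is installed in compiled form; this text tells all that it offers.
- The arm moves only by the tool arm_command, never from a script. Its argument "motion" is a list of rows, each a list of 3 entries, a list of its own where there are three numbers: the shift along the tool's x, y, z in mm, then the turn, a rotation vector about the tool's x, y, z in degrees, then the closure, from 0 (fully open) to 1 (shut). In form: [[[x, y, z], [ax, ay, az], claw], ...]. A call has 1 to 8 rows; each row shifts and turns the commanded pose from where the row before left it, along the tool's axes as they then stand; what a row does not reach is not made up. A row lasts 1/12 s, in which the tool goes at most 41.7 mm and 7.16 degrees, less where a joint would pass 70% of its speed; a pose out of reach is approached as far as the arm can. A call with a gripper value outside its range is refused whole. The fingers move at their own pace and stop on an object; "force" is the grip in N (left out, the last holds). Time passes only in rows, so rows that do not move let the fingers close. It gives the time, the measured TCP pose, the force and the opening at its end, in the units of the state.
- ctrl.get_state(): the state, without advancing time (a new reading comes with each control period).
- optics.get_image(name): name is "scene" or "top"; returns (picture, depth): 480x640x3 uint8, blue, green, red; 480x640 float32, m along the optical axis (not along the pixel's ray), 0 where there is no reading.
- optics.camera_model(name): a dict with "fovy" (degrees; the focal length in pixels is half the picture's height over the tangent of half this angle, whatever the lens; pixels are square), "cx", "cy" (the principal point, pixels), "rvec" (rotation vector, rad) and "tvec" (3), from world to camera coordinates, as OpenCV has them. Camera axes: x right, y down, z forward; pixel columns grow to the right and rows downward; lengths in m; the calibration is good to about 2 mm. A picture is of the moment at which its call begins. camera_model takes no time and is no camera call.
- ctrl.close_job(): hands the job in, once; it reports no verdict.
Trained networks look in the newest picture that a camera, given by its name, has taken for a name from the list of things; names that differ only in an ending like _2 or _b are one class to them, and where a whole thing is asked for, a point or a joint stands for the part that bears it (a point fixed in the world has none). Each returns a list of dicts, best first, with "conf" (0 to 1); they miss things now and then, are a little off and sometimes report something else, mostly with a low value. They report only what shows in the picture. A call takes as long as a camera call.
- models.search_frame(camera, target): "location" ([x, y, z] in m, in the coordinates of the camera as it stood for that picture, good to about 4 mm: the middle of the surface that is visible of it).
- models.silhouettes(camera, target): "pixels" (480x640 bool, what is visible of it).
The state is a dict: "time": time; "joint_positions": joint angles; "qd": joint speeds; "joint_torque": joint torques, N m; "position": TCP position; "tool_rot": TCP orientation; "ft_force": force on the tool from outside, world axes, zero at the start; "torque": the same for the moment, N m; "grip_width": opening from 0.0 (shut) to 1.0 (fully open).
Only numpy, scipy, OpenCV 4.12 (cv2) and the standard library are available. Lean on these libraries where they do the work, as an engineer would, in place of code of your own. Each camera call takes 0.05 s, during which the arm holds its last target.

## Working session

There is one attempt and no reset: what is moved stays moved. The work goes in short steps, Python scripts to look and compute and a tool call to move; the robot and the scene stay as the last step left them, time stands still between calls to the robot, and variables do not carry over. Pictures are saved under pics/ and viewed, and the job is handed in when it is done.

Besides the shell and the picture viewer there is one more tool, called after "Call:" as a command line: name --argument value ..., lists and objects as JSON in quotes. arm_command: Moves the arm, as the interface text tells. Its arguments: {"type":"object","properties":{"motion":{"type":"array","items":{"type":"array"}},"force":{"type":"number"}},"required":["motion"]}

```bash
ls; mkdir -p pics
cat > h.py <<'E'
import numpy as np, cv2
from bench import ctrl, optics, models
from scipy.spatial.transform import Rotation as R
def cam(n):
    m=optics.camera_model(n); f=240/np.tan(np.radians(m['fovy'])/2)
    Rm=R.from_rotvec(np.ravel(m['rvec'])).as_matrix(); return m,f,Rm,np.ravel(m['tvec'])
def c2w(n,p):
    m,f,Rm,t=cam(n); return (np.asarray(p)-t)@Rm
def px2w(n,u,v,d):
    m,f,Rm,t=cam(n); return c2w(n,np.stack([(u-m['cx'])/f*d,(v-m['cy'])/f*d,d],-1))
def w2px(n,p):
    m,f,Rm,t=cam(n); c=np.asarray(p)@Rm.T+t; return np.stack([c[...,0]/c[...,2]*f+m['cx'],c[...,1]/c[...,2]*f+m['cy']],-1)
E
python3 - <<'E'
from h import *
s=ctrl.get_state(); print(s['time'],s['position'],s['tool_rot'],s['grip_width'],s['ft_force'])
for n in ['scene','top']:
    im,d=optics.get_image(n); cv2.imwrite(f'pics/{n}0.png',im); np.save(f'{n}0.npy',d); print(optics.camera_model(n))
    for t in ['fixture','clamp_tip','tap_grip','brass_union','spanner_1']:
        for r in models.search_frame(n,t)[:2]: print(n,t,round(r['conf'],2),c2w(n,r['location']).round(4))
print(ctrl.get_state()['time'])
E
```

```text
pics
0.0 [0.23958193 0.60366001 0.23544911] [-5.89754771e-01 -3.08542298e+00  3.02016288e-03] 1.0020643714932393 [-0.01816934  0.5557774  -0.11019574]
{'fovy': 44.88722498270251, 'cx': 318.78760002386724, 'cy': 235.4319107016181, 'rvec': array([ 1.34654302, -2.1717779 ,  0.93428489]), 'tvec': array([-0.06185894,  0.47654846,  0.54616626])}
scene clamp_tip 0.74 [ 0.4538 -0.3564  0.0647]
scene tap_grip 0.68 [ 0.5121 -0.2622  0.1494]
scene brass_union 0.74 [ 0.4413 -0.1978  0.0201]
{'fovy': 46.63810628050401, 'cx': 325.86893521370484, 'cy': 238.22128039767267, 'rvec': array([ 2.17616845, -2.18994874,  0.11536795]), 'tvec': array([-0.32566623,  0.51130096,  0.90519309])}
top fixture 0.87 [ 0.5122 -0.3054  0.0216]
top clamp_tip 0.94 [ 0.4545 -0.359   0.0812]
top tap_grip 0.7 [ 0.5174 -0.2601  0.1477]
top brass_union 0.73 [ 0.4525 -0.2055  0.0184]
top spanner_1 0.68 [ 0.4038 -0.4446  0.0056]
0.6
```

View pics/scene0.png

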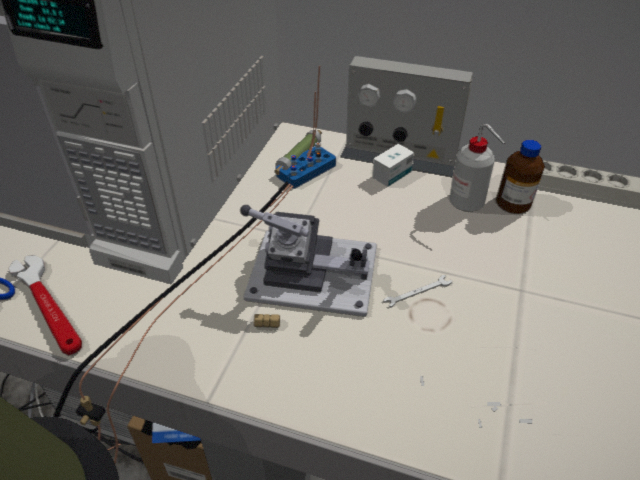

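View pics/top0.png

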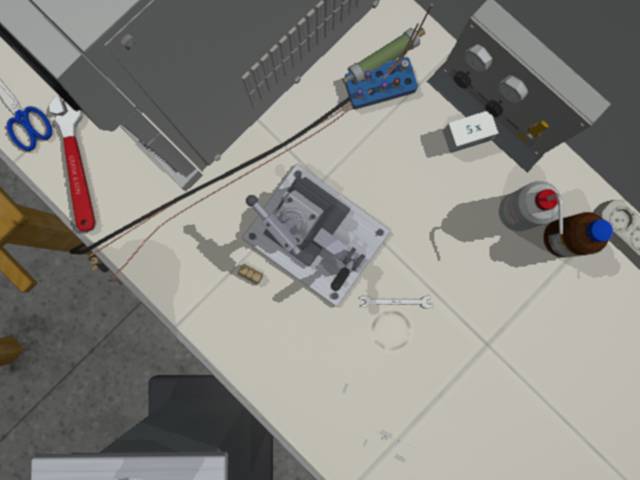

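The scene image shows the fixture at about (315,265), the long ball end of the tap bar to the left at (246,210), the clamp handle near (357,256), the union at (267,321) and the spanner at (418,291). Next I'll fit the fixture's pose.

Run:
```python
from h import *
d=np.load('top0.npy'); v,u=np.mgrid[0:480,0:640]; P=px2w('top',u,v,d)
ok=(d>0)
reg=(u>230)&(u<400)&(v>150)&(v<320)&ok
print('table z',np.median(P[...,2][(u>400)&(u<460)&(v>320)&(v<420)]))
z=P[...,2]
m=reg&(z>0.007)&(z<0.018)
m=cv2.morphologyEx(m.astype(np.uint8),cv2.MORPH_OPEN,np.ones((3,3)))
n,l,st,_=cv2.connectedComponentsWithStats(m); 
mm=np.zeros_like(m)
for i in range(1,n):
    if st[i,4]>60: mm[l==i]=1; print(st[i])
Q=P[mm>0]; print(np.median(Q[:,2]))
r=cv2.minAreaRect((Q[:,:2]*1000).astype(np.float32)); print(r, cv2.boxPoints(r))
im=cv2.imread('pics/top0.png'); im[mm>0]=(0,255,0)
a=cv2.resize(im[150:320,230:440],None,fx=3.5,fy=3.5,interpolation=cv2.INTER_CUBIC); cv2.imwrite('pics/t1.png',a)
im=cv2.imread('pics/scene0.png')
cv2.imwrite('pics/s1.png',cv2.resize(im[190:340,220:400],None,fx=4,fy=4,interpolation=cv2.INTER_CUBIC))
# high points
for zz in (0.09,0.13,0.15,0.17):
    k=reg&(z>zz)&(z<zz+.02); print(zz,k.sum(),P[k].mean(0) if k.any() else '')
ts=models.silhouettes('top','tap_grip'); ms=ts[0]['pixels']&ok; print('tap',ts[0]['conf'],ms.sum(),P[ms].min(0),P[ms].max(0))
np.save('tapm.npy',P[ms])
ts=models.silhouettes('top','clamp_tip'); ms=ts[0]['pixels']&ok; print('cl',ts[0]['conf'],ms.sum(),P[ms].min(0),P[ms].max(0),P[ms].mean(0))
```

```text
table z 0.0003059964515080404
[ 242  165  148  141 5407]
0.012405645347815731
((517.6323852539062, -311.6501159667969), (200.26148986816406, 160.3699493408203), 53.92140579223633) [[ 393.85965 -345.3563 ]
 [ 523.4722  -439.79727]
 [ 641.40515 -277.94394]
 [ 511.79254 -183.50296]]
0.09 1228 [ 0.5368584  -0.29382093  0.09888778]
0.13 512 [ 0.5064902  -0.26222857  0.1439199 ]
0.15 411 [ 0.52825775 -0.23891744  0.15309498]
0.17 0 
tap 0.91 1282 [ 0.47599802 -0.28969845 -0.00100447] [ 0.58713026 -0.20575587  0.15896268]
cl 0.68 530 [ 0.42120984 -0.38844622  0.00829874] [ 0.49373791 -0.33309792  0.1237597 ] [ 0.45500342 -0.35853263  0.08239802]
```

View pics/t1.png

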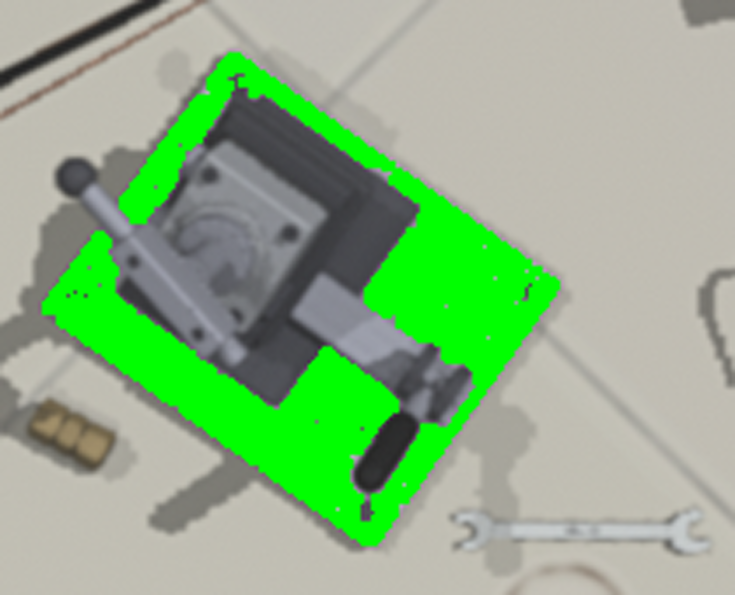

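View pics/s1.png

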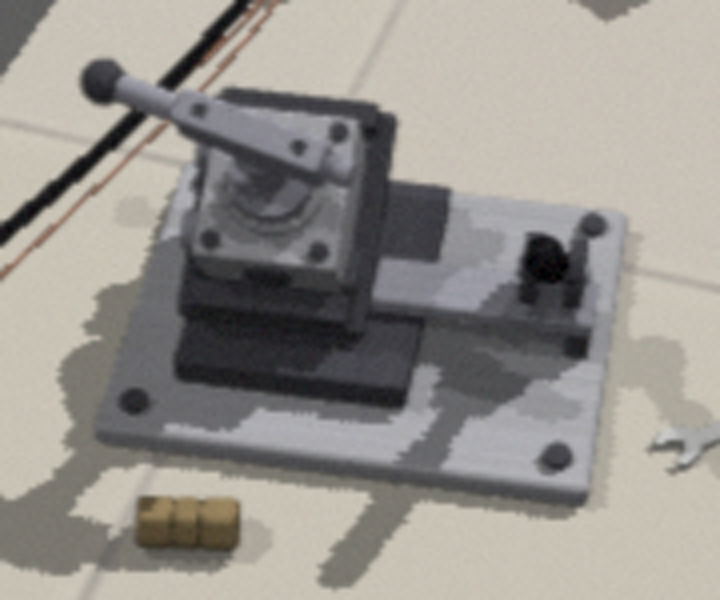

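```bash
cat >> h.py <<'E'
yaw=np.radians(53.92-90); RF=R.from_euler('z',yaw).as_matrix()
OF=np.r_[np.array([.51763,-.31165])+.037*RF[:2,1],0]
RT=RF@R.from_euler('y',-30,degrees=True).as_matrix()   # tap frame at tap=0 (z axis)
def w2f(p): return (np.asarray(p)-OF)@RF
def f2w(p): return OF+np.asarray(p)@RF.T
E
python3 - <<'E'
from h import *
print(OF,RF[:,0],RT[:,2])
for n in ['top','scene']:
    d=np.load(n+'0.npy') ; v,u=np.mgrid[0:480,0:640]; P=px2w(n,u,v,d)
    T=(P-OF)@RT   # tap-aligned, origin fixture
    F=(P-OF)@RF
    ins=(d>0)&(abs(F[...,0])<.12)&(F[...,1]<.12)&(F[...,1]>-.14)&(F[...,2]>.1)
    z=T[ins][:,2]; h,e=np.histogram(z,bins=np.arange(.06,.22,.002)); print(n,[(round(a,3),int(b)) for a,b in zip(e,h) if b>5])
    pk=T[ins][z>z.max()-.03]
    zt=np.percentile(z,97); k=abs(z-zt)<.006; q=T[ins][k]; print(zt,q.min(0),q.max(0),q.mean(0))
    bar=q[(q[:,1]>-.05)&(q[:,1]<.02)]
    print('bar',np.percentile(bar,[2,50,98],axis=0))
    print(cv2.minAreaRect((q[:,:2]*1000).astype(np.float32)))
    np.save(n+'q.npy',q)
E
```

```text
[ 0.53941983 -0.28174677  0.        ] [ 0.8081955  -0.58891428 -0.        ] [-0.40409775  0.29445714  0.8660254 ]
top [(np.float64(0.076), 16), (np.float64(0.078), 60), (np.float64(0.08), 100), (np.float64(0.082), 40), (np.float64(0.084), 45), (np.float64(0.086), 22), (np.float64(0.088), 6), (np.float64(0.09), 10), (np.float64(0.092), 12), (np.float64(0.094), 50), (np.float64(0.096), 100), (np.float64(0.098), 40), (np.float64(0.1), 8), (np.float64(0.102), 6), (np.float64(0.104), 14), (np.float64(0.106), 17), (np.float64(0.108), 13), (np.float64(0.11), 13), (np.float64(0.112), 19), (np.float64(0.114), 11), (np.float64(0.116), 15), (np.float64(0.118), 14), (np.float64(0.12), 11), (np.float64(0.122), 11), (np.float64(0.124), 15), (np.float64(0.126), 30), (np.float64(0.128), 27), (np.float64(0.13), 37), (np.float64(0.132), 34), (np.float64(0.134), 32), (np.float64(0.136), 29), (np.float64(0.138), 32), (np.float64(0.14), 48), (np.float64(0.142), 65), (np.float64(0.144), 93), (np.float64(0.146), 125), (np.float64(0.148), 81), (np.float64(0.15), 163), (np.float64(0.152), 175), (np.float64(0
[... 614 characters left out ...]
np.float64(0.128), 31), (np.float64(0.13), 44), (np.float64(0.132), 18), (np.float64(0.134), 12), (np.float64(0.136), 17), (np.float64(0.138), 18), (np.float64(0.14), 25), (np.float64(0.142), 57), (np.float64(0.144), 94), (np.float64(0.146), 79), (np.float64(0.148), 78), (np.float64(0.15), 183), (np.float64(0.152), 145), (np.float64(0.154), 18)]
0.1536038213237149 [ 0.02265272 -0.03999598  0.14760681] [0.05713045 0.06248771 0.15542511] [0.03713715 0.00377834 0.15133629]
bar [[ 0.02350459 -0.03098361  0.14823908]
 [ 0.03443607 -0.00642059  0.15172924]
 [ 0.04562424  0.01885563  0.15472651]]
((39.729644775390625, 10.932464599609375), (106.13479614257812, 14.852608680725098), 74.96687316894531)
```

Run:
```python
from h import *
M=np.full((60,70),-1.)
for n in ['top','scene']:
    d=np.load(n+'0.npy'); v,u=np.mgrid[0:480,0:640]; P=px2w(n,u,v,d)[d>0]
    ix=((P[:,0]-0.0)/.04).astype(int); iy=((P[:,1]+1)/.04).astype(int)
    k=(P[:,0]>0)&(ix<30)&(iy>=0)&(iy<50)
    np.maximum.at(M,(ix[k],iy[k]),P[k,2])
print('cols y from +0.8 to -0.8 step .04; rows x; cm')
cols=range(44,5,-1); print('     '+' '.join('%3d'%round((-1+c*.04)*100) for c in cols))
for i in range(0,26): print('%.2f '%(i*.04)+' '.join('  .' if M[i,c]<-.5 else '%3d'%round(M[i,c]*100) for c in cols))
s=ctrl.get_state(); rr=R.from_rotvec(s['tool_rot']).as_matrix(); print(rr.round(3), s['joint_positions'])
T=np.load('top0.npy'); v,u=np.mgrid[0:480,0:640]; P=px2w('top',u,v,T); F=w2f(P)
TT=(P-OF)@RT; k=(TT[...,2]>.09)&(TT[...,2]<.1)&(F[...,2]>.05)&(abs(F[...,1])<.05)&(abs(F[...,0])<.1); print('collar?',np.percentile(TT[k],[3,50,97],axis=0))
# clamp area
k=(abs(F[...,1]+.112)<.02)&(abs(F[...,0])<.12)&(F[...,2]>.02)
q=F[k]; 
for a in np.arange(-.08,.06,.01):
    j=(q[:,0]>=a)&(q[:,0]<a+.01)
    if j.any(): print(a.round(3), j.sum(), q[j][:,2].max().round(4), np.median(q[j][:,1]).round(4))
for t in ((0,-.112,.05),(-.0459,-.112,.1155),(-.08,-.112,.05)): print(f2w(t).round(4), w2px('top',f2w(t)).round(0), w2px('scene',f2w(t)).round(0))
```

```text
cols y from +0.8 to -0.8 step .04; rows x; cm
      76  72  68  64  60  56  52  48  44  40  36  32  28  24  20  16  12   8   4   0  -4  -8 -12 -16 -20 -24 -28 -32 -36 -40 -44 -48 -52 -56 -60 -64 -68 -72 -76
0.00   .   .   .   .   .   .   .   .   .   .   .   .   .   .   .   .   .   .   .  54   .   . -28 -41   .   .   .   .   .   .   .   0   0   0   .   .   .   .   .
0.04   .   .   .   .   .   .   .   .   .   .   .   .   .   .   .   .   .   .   .  54   .   . -28   .   .   .   .   .   .   0   0   0   0   0   0   .   .   .   .
0.08   .   .   .   .   .   .   .   .   .   .   .   .   .   .   .   .   0   0   0  48   0   0   0   0   .   .   .   0   0   0   0   0   0   1   0   1   0   1   0
0.12   .   .   .   .   .   .   .   .   .   .   .   .   .   .   .   0   0   1   0   0   1   0   0   0   .   .   0   0   0   0   0   1   0   0   1   1   1   1   0
0.16   .   .   .   .   .   .   .   .   .   .   .   .   .   .   .   .   .   .   .   .   .   .   .   .   .   0   0   1   0   1   1   0   1   1   1   0   1   1   1
0.20   .   .   .   .   .   .   .   .   .   .   .   .   .   .   .   .   .   .   .   .   .
[... 3265 characters left out ...]
  .   .   .   .   .   .   .
[[-0.929  0.369  0.   ]
 [ 0.369  0.929  0.   ]
 [-0.     0.    -1.   ]] [-1.17891733  0.32096271 -0.07008587  1.45049626  0.02258113  1.37075839
 -0.05686739]
collar? [[ 0.02694973 -0.01594678  0.09163223]
 [ 0.04349836 -0.00330742  0.09647711]
 [ 0.0533261   0.01521368  0.09920269]]
-0.08 1217 0.9523 -0.0927
-0.07 7 0.1191 -0.1123
-0.06 70 0.1238 -0.1118
-0.05 66 0.1188 -0.112
-0.04 64 0.1094 -0.112
-0.03 52 0.0974 -0.1124
-0.02 96 0.0817 -0.1115
-0.01 137 0.0717 -0.11
-0.0 128 0.0675 -0.1102
0.01 44 0.0619 -0.1126
[ 0.4735 -0.3723  0.05  ] [353. 259.] [357. 257.]
[ 0.4364 -0.3452  0.1155] [338. 281.] [355. 248.]
[ 0.4088 -0.3252  0.05  ] [324. 299.] [350. 294.]
```

The plate fits 160×200 mm. The handle lies at fixture y = -112 mm as specified, and the tap stands at about 0.26 rad with its bar centre near (0.508, -0.259, 0.141). A tall cabinet at about (0.56, -0.1) has to be passed on the inside.

Call:
arm_command --motion '[[[-31,-24,0],[0,0,0],1],[[-31,-24,0],[0,0,0],1],[[-31,-24,0],[0,0,0],1],[[-31,-24,0],[0,0,0],1],[[-31,-24,0],[0,0,0],1],[[-31,-24,0],[0,0,0],1],[[-31,-24,0],[0,0,0],1],[[-31,-24,0],[0,0,0],1]]' --force 30

```text
time: 1.37
position: [0.4002, 0.3325, 0.2369]
tool_rot: [0.59, 3.085, 0.001]
ft_force: [1.1, 0.1, 0.9]
grip_width: 0.479
```

Call:
arm_command --motion '[[[-31,-24,0],[0,0,0],1],[[-16,-34.6,0],[0,0,0],1],[[-16,-34.6,0],[0,0,0],1],[[-16,-34.6,0],[0,0,0],1],[[-16,-34.6,0],[0,0,0],1],[[-16,-34.6,0],[0,0,0],1],[[-16,-34.6,0],[0,0,0],1],[[-16,-34.6,0],[0,0,0],1]]'

```text
time: 2.03
position: [0.434, 0.0322, 0.2369]
tool_rot: [0.59, 3.085, 0.002]
ft_force: [1.3, -0.1, -0.6]
grip_width: 0.009
```

```bash
python3 -c "
from h import *
s=ctrl.get_state(); print(s['position'],s['joint_positions'].round(3))"
```

```text
[0.43402603 0.03223162 0.23691189] [-0.591 -0.171  0.41   1.961  0.069  1.337  0.992]
```

Call:
arm_command --motion '[[[-16,-34.6,0],[0,0,0],1],[[-16,-34.6,0],[0,0,0],1],[[-16,-34.6,0],[0,0,0],1],[[-17,-36.3,0],[0,0,0],1],[[-17,-36.3,0],[0,0,0],1],[[-17,-36.3,0],[0,0,0],1],[[-17,-36.3,0],[0,0,0],1],[[-17,-36.3,0],[0,0,0],1]]'

```text
time: 2.7
position: [0.4525, -0.2821, 0.2373]
tool_rot: [0.589, 3.084, 0.001]
ft_force: [1.3, -0.2, 0.1]
grip_width: 0.006
```

```bash
python3 -c "
from h import *
s=ctrl.get_state(); print(s['position'],s['joint_positions'].round(3))"
```

```text
[ 0.4525301  -0.2820659   0.23726263] [-0.308  0.076  0.865  1.767 -0.061  1.324  1.764]
```

Call:
arm_command --motion '[[[-16.5,-35.6,0],[0,0,0],1],[[-16.5,-35.6,0],[0,0,0],1],[[0,0,0],[0,0,6.96],1],[[0,0,0],[0,0,6.96],1],[[0,0,0],[0,0,6.96],1],[[0,0,0],[0,0,6.96],1],[[0,0,0],[0,0,6.96],1],[[0,0,0],[0,0,6.96],1]]'

```text
time: 3.37
position: [0.4571, -0.3585, 0.2367]
tool_rot: [1.659, 2.668, 0.001]
ft_force: [-1.1, 0.6, -0.8]
grip_width: 0.003
```

Call:
arm_command --motion '[[[0,0,0],[0,0,6.96],1],[[0,0,0],[0,0,6.96],1],[[0,0,0],[0,0,6.96],1],[[0,0,0],[0,0,6.96],1],[[0,0,0],[0,0,6.96],1],[[0,0,0],[0,0,6.96],1],[[0,0,0],[0,0,6.96],1],[[0,0,0],[0,0,6.96],1]]'

```text
time: 4.03
position: [0.4572, -0.3584, 0.2366]
tool_rot: [2.713, 1.585, 0.001]
ft_force: [-1.0, -0.1, 0.3]
grip_width: 0.006
```

Run:
```python
from h import *
def show():
    s=ctrl.get_state(); print(s['position'].round(4),'fix',(w2f(s['position'])*1000).round(1),s['joint_positions'].round(3),s['ft_force'].round(1))
    A=RF.T@R.from_rotvec(s['tool_rot']).as_matrix(); print(A.round(3))
show()
```

```text
[ 0.4572 -0.3584  0.2366] fix [ -21.4 -110.4  236.6] [-0.349  0.324  1.185  1.661 -0.306  1.365  0.368] [-1.  -0.1  0.3]
[[-0.116  0.993  0.   ]
 [ 0.993  0.116  0.   ]
 [ 0.     0.    -1.   ]]
```

Call:
arm_command --motion '[[[0,0,0],[0,0,6.7],1],[[-1.6,0.7,36],[0,0,0],1],[[0,0.7,36],[0,0,0],1],[[0,0,30],[0,0,0],1],[[0,0,0],[0,0,0],1]]'

```text
time: 4.45
position: [0.4545, -0.3575, 0.1291]
tool_rot: [-2.789, -1.428, 0.007]
ft_force: [-0.7, 1.5, -0.8]
grip_width: 0.006
```

```bash
cat >> h.py <<'E'
def show():
    s=ctrl.get_state(); print(s['time'],s['position'].round(4),'fix',(w2f(s['position'])*1000).round(1),s['joint_positions'].round(3),s['ft_force'].round(1))
    A=RF.T@R.from_rotvec(s['tool_rot']).as_matrix(); print(A.round(3))
E
python3 - <<'E'
from h import *
show()
im,d=optics.get_image('scene'); cv2.imwrite('pics/s2.png',cv2.resize(im[130:350,200:440],None,fx=3,fy=2.7))
E
```

```text
4.45 [ 0.4545 -0.3575  0.1291] fix [ -24.  -111.2  129.1] [-0.271  0.433  1.107  1.788 -0.414  1.191  0.337] [-0.7  1.5 -0.8]
[[-0.006  1.    -0.01 ]
 [ 1.     0.006 -0.   ]
 [-0.    -0.01  -1.   ]]
```

View pics/s2.png

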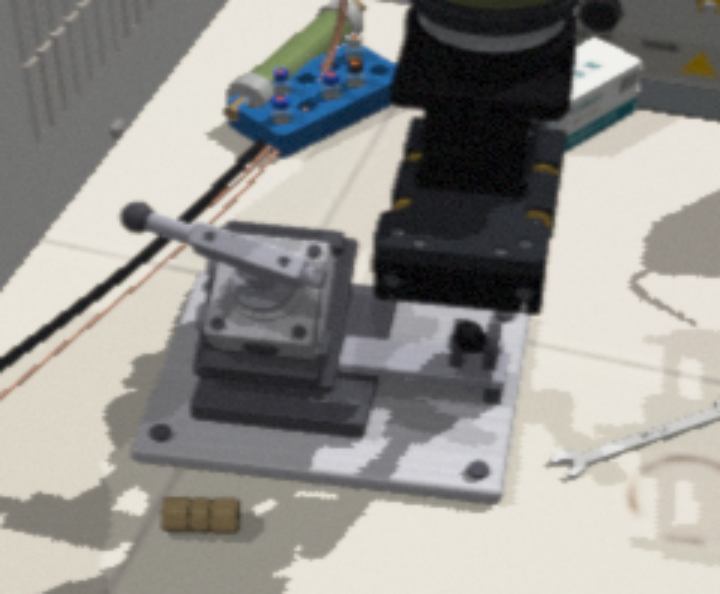

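```bash
python3 -c "
from h import *
show()"
```

```text
4.5 [ 0.4557 -0.3591  0.1323] fix [ -22.1 -111.8  132.3] [-0.271  0.431  1.109  1.783 -0.412  1.193  0.336] [ 0.3 -0.2  0.9]
[[-0.005  1.    -0.006]
 [ 1.     0.005 -0.001]
 [-0.001 -0.006 -1.   ]]
```

Those were dynamics settling; now the pressing arc.

Call:
arm_command --motion '[[[0,0,5],[0,0,0],1],[[0,-5,3.5],[0,0,0],1],[[0,-5.5,3.5],[0,0,0],1],[[0,-4.6,4.4],[0,0,0],1],[[0,-4.6,4.4],[0,0,0],1],[[0,-3.8,5.1],[0,0,0],1],[[0,-3.7,5.1],[0,0,0],1],[[0,-2.8,5.7],[0,0,0],1]]'

```text
time: 5.17
position: [0.4325, -0.3427, 0.0976]
tool_rot: [-2.796, -1.432, -0.001]
ft_force: [-0.9, 0.6, 3.6]
grip_width: 0.005
```

```bash
python3 -c "
from h import *
show()"
```

```text
5.1667 [ 0.4325 -0.3427  0.0976] fix [ -50.5 -112.2   97.6] [-0.31   0.402  1.117  1.89  -0.405  1.103  0.341] [-0.9  0.6  3.6]
[[-0.005  1.    -0.   ]
 [ 1.     0.005  0.001]
 [ 0.001 -0.    -1.   ]]
```

Call:
arm_command --motion '[[[0,-2,5.7],[0,0,0],1],[[0,-1.8,6],[0,0,0],1],[[0,-1.8,6],[0,0,0],1],[[0,-0.5,4],[0,0,0],1],[[0,0,2],[0,0,0],1],[[0,0,0],[0,0,0],1]]'

```text
time: 5.67
position: [0.4276, -0.3393, 0.0733]
tool_rot: [-2.796, -1.431, 0.001]
ft_force: [0.6, 1.1, 1.2]
grip_width: 0.005
```

```bash
python3 -c "
from h import *
show()"
```

```text
5.6667 [ 0.4276 -0.3393  0.0733] fix [ -56.5 -112.4   73.3] [-0.293  0.423  1.095  1.923 -0.431  1.058  0.361] [0.6 1.1 1.2]
[[-0.005  1.    -0.001]
 [ 1.     0.005 -0.   ]
 [-0.    -0.001 -1.   ]]
```

Call:
arm_command --motion '[[[0,0,1],[0,0,0],1],[[0,0,1],[0,0,0],1],[[0,0,0],[0,0,0],1]]'

```text
time: 5.92
position: [0.4282, -0.3399, 0.0728]
tool_rot: [2.796, 1.431, 0.001]
ft_force: [-1.9, 1.5, 5.2]
grip_width: 0.004
```

Call:
arm_command --motion '[[[0,0,1],[0,0,0],1],[[0,0,1],[0,0,0],1],[[0,0,0],[0,0,0],1]]'

```text
time: 6.17
position: [0.4282, -0.34, 0.0723]
tool_rot: [-2.796, -1.431, -0.002]
ft_force: [-5.2, 5.2, 18.6]
grip_width: 0.006
```

Call:
arm_command --motion '[[[0,0,-15],[0,0,0],1],[[0,0,-38],[0,0,0],1],[[0,0,-38],[0,0,0],1],[[0,0,-38],[0,0,0],1],[[0,0,0],[0,0,0],1]]'

```text
time: 6.58
position: [0.431, -0.3433, 0.2064]
tool_rot: [2.788, 1.426, 0.012]
ft_force: [0.1, -1.7, 0.7]
grip_width: 0.009
```

Run:
```python
from h import *
show()
for n in ['scene','top']:
    im,d=optics.get_image(n); y0,x0=(180,200) if n=='scene' else (150,220)
    cv2.imwrite(f'pics/{n}3.png',cv2.resize(im[y0:y0+170,x0:x0+230],None,fx=3.4,fy=3.4)); np.save(f'{n}3.npy',d)
    for r in models.search_frame(n,'clamp_tip')[:2]: print(n,r['conf'],(w2f(c2w(n,r['location']))*1000).round(1))
    v,u=np.mgrid[0:480,0:640]; F=w2f(px2w(n,u,v,d)); k=(abs(F[...,1]+.112)<.006)&(F[...,2]>.02)&(F[...,2]<.13)&(d>0); q=F[k]*1000
    for a in range(-100,30,10):
        j=(q[:,0]>=a)&(q[:,0]<a+10)
        if j.any(): print(a,j.sum(),np.percentile(q[j][:,2],90).round(1))
```

```text
6.5833 [ 0.431  -0.3433  0.2064] fix [ -51.4 -113.6  206.4] [-0.419  0.224  1.191  1.783 -0.221  1.269  0.202] [ 0.1 -1.7  0.7]
[[-0.004  1.     0.012]
 [ 1.     0.004  0.002]
 [ 0.002  0.012 -1.   ]]
scene 0.88 [ -36.7 -113.2   57.7]
-100 6 56.8
-90 60 59.3
-80 37 59.2
-70 36 59.2
-60 35 59.2
-50 33 58.9
-40 20 57.1
-30 32 56.7
-20 38 57.9
-10 38 63.3
0 22 62.2
```

View pics/scene3.png

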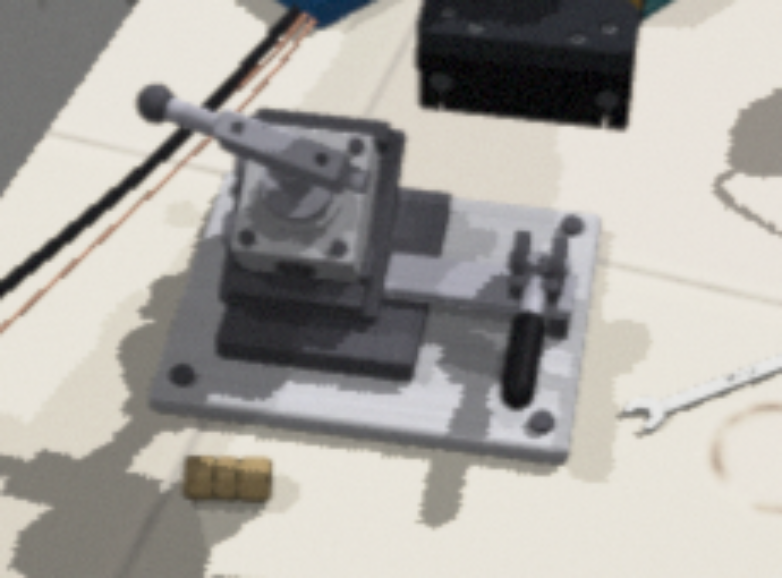

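View pics/top3.png

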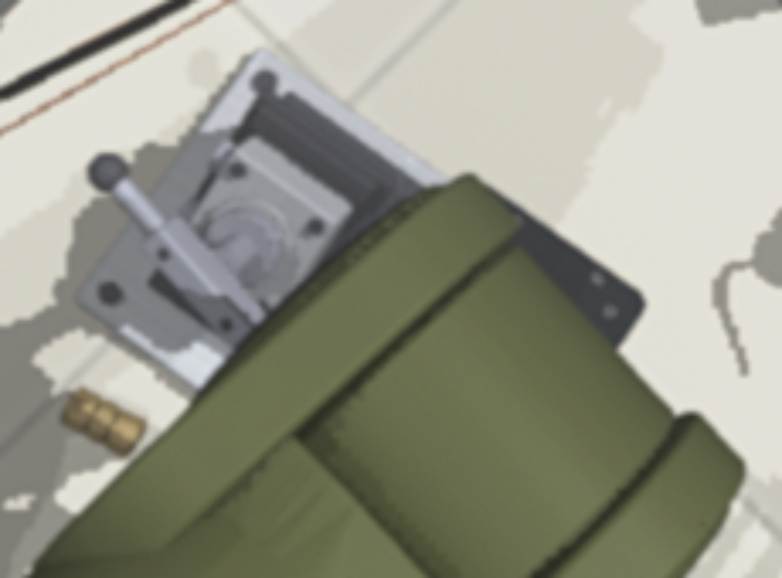

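The handle now lies level at crop (520,395)–(538,290), with its top a constant 59 mm along its length, so the clamp is locked. Next is the tap hover.

Call:
arm_command --motion '[[[37,-4,0],[0,0,0],0.5],[[37,-4,0],[0,0,0],0.5],[[37,-4,0],[-5,0,0],0.5],[[0,0,0],[-5,0,0],0.5],[[0,0,0],[-5,0,0],0.5],[[0,0,0],[-5,0,0],0.5],[[0,0,0],[-5,0,0],0.5],[[0,0,0],[-5,0,0],0.5]]'

```text
time: 7.45
position: [0.4793, -0.2448, 0.1988]
tool_rot: [2.414, 1.239, 0.29]
ft_force: [-1.1, -0.4, 1.2]
grip_width: 0.471
```

Run:
```python
from h import *
show()
```

```text
7.45 [ 0.4793 -0.2448  0.1988] fix [-70.3  -5.5 198.8] [-0.383 -0.298  0.627  2.176  0.466  0.816 -0.616] [-1.1 -0.4  1.2]
[[-0.007  0.895  0.447]
 [ 1.     0.007  0.001]
 [-0.002  0.447 -0.895]]
```

Call:
arm_command --motion '[[[5,0,10],[0,0,0],0.5],[[0,0,10],[0,0,0],0.5],[[0,0,0],[-3,0,0],0.5],[[0,0,0],[0,0,0],0.5]]'

```text
time: 7.78
position: [0.4869, -0.248, 0.178]
tool_rot: [2.376, 1.214, 0.307]
ft_force: [-0.2, 0.4, -1.0]
grip_width: 0.5
```

Run:
```python
from h import *
show()
```

```text
7.7833 [ 0.4869 -0.248   0.178 ] fix [-62.4  -3.7 178. ] [-0.351 -0.267  0.602  2.222  0.51   0.715 -0.673] [-0.2  0.4 -1. ]
[[-0.002  0.873  0.487]
 [ 1.     0.005 -0.005]
 [-0.007  0.487 -0.873]]
```

Call:
arm_command --motion '[[[0,0,0],[0,0,-6.9],0.5],[[0,0,0],[0,0,-6.9],0.5],[[0,0,0],[0,0,-6.9],0.5],[[0,0,0],[0,0,-6.9],0.5],[[0,0,0],[0,0,-6.9],0.5],[[0,0,0],[0,0,-6.9],0.5],[[0,0,0],[0,0,-6.9],0.5],[[0,0,0],[0,0,-6.9],0.5]]'

```text
time: 8.45
position: [0.4893, -0.2481, 0.1809]
tool_rot: [1.514, 2.151, -0.014]
ft_force: [-1.1, 0.1, -0.0]
grip_width: 0.5
```

Call:
arm_command --motion '[[[0,0,0],[0,0,-6.9],0.5],[[0,0,0],[0,0,-6.9],0.5],[[0,0,0],[0,0,-6.9],0.5],[[0,0,0],[0,0,-6.9],0.5],[[0,0,0],[0,0,-6.9],0.5],[[0,0,0],[0,0,-6.9],0.5],[[0,0,0],[0,0,-6.9],0.5],[[0,0,0],[0,0,-6.9],0.5]]'

```text
time: 9.12
position: [0.4893, -0.2482, 0.1809]
tool_rot: [0.351, 2.651, -0.336]
ft_force: [0.3, -0.5, -0.1]
grip_width: 0.502
```

Run:
```python
from h import *
show()
```

```text
9.1167 [ 0.4893 -0.2482  0.1809] fix [-60.3  -2.4 180.9] [-0.455 -0.293  0.689  2.218  0.56   0.735  1.223] [ 0.3 -0.5 -0.1]
[[-0.815 -0.312  0.489]
 [-0.359  0.933 -0.002]
 [-0.456 -0.177 -0.872]]
```

Call:
arm_command --motion '[[[0,0,0],[0,0,-6.9],0.5],[[0,0,0],[0,0,-6.9],0.5],[[0,0,0],[0,0,-6.9],0.5],[[0,0,0],[0,0,-6.9],0.5],[[0,0,0],[0,0,-6.9],0.5],[[0,0,0],[0,0,-6.9],0.5],[[0,0,0],[0,0,-6.9],0.5],[[0,0,0],[0,0,-6.9],0.5]]'

```text
time: 9.78
position: [0.4892, -0.2482, 0.1809]
tool_rot: [-0.959, 2.626, -0.608]
ft_force: [-0.8, -0.2, 0.1]
grip_width: 0.498
```

```bash
cat >> h.py <<'E'
GT=np.array([.037,0,.141])   # grip in tap-aligned frame (RT)
def plan(phi,gt=GT,off=0.0):
    "needed tool-frame shift(mm)/turn(deg) to grasp with tool y=-site x"
    s=ctrl.get_state(); A=R.from_rotvec(s['tool_rot']).as_matrix()
    sx=np.array([np.cos(phi),-np.sin(phi),0])
    y=-RT@sx; z=-RT[:,2]; x=np.cross(y,z); D=np.c_[x,y,z]
    tcp=OF+RT@gt+z*(.005-off)
    print('shift',((tcp-s['position'])@A*1000).round(1),'turn',np.degrees(R.from_matrix(A.T@D).as_rotvec()).round(2))
E
python3 - <<'E'
from h import *
show(); plan(.26); plan(.26,off=.04)
for n in ['scene','top']:
    im,d=optics.get_image(n); y0,x0=(160,200) if n=='scene' else (150,220)
    cv2.imwrite(f'pics/{n}4.png',cv2.resize(im[y0:y0+170,x0:x0+230],None,fx=3.4,fy=3.4)); np.save(f'{n}4.npy',d)
E
```

```text
9.7833 [ 0.4892 -0.2482  0.1809] fix [-60.3  -2.4 180.9] [-0.463 -0.295  0.696  2.219  0.565  0.737  2.183] [-0.8 -0.2  0.1]
[[-0.209 -0.847  0.489]
 [-0.971  0.238 -0.002]
 [-0.115 -0.475 -0.872]]
shift [-2.3  1.1 50.8] turn [ 0.69 -0.31  1.12]
shift [-2.1  1.6 10.8] turn [ 0.69 -0.31  1.12]
```

View pics/scene4.png

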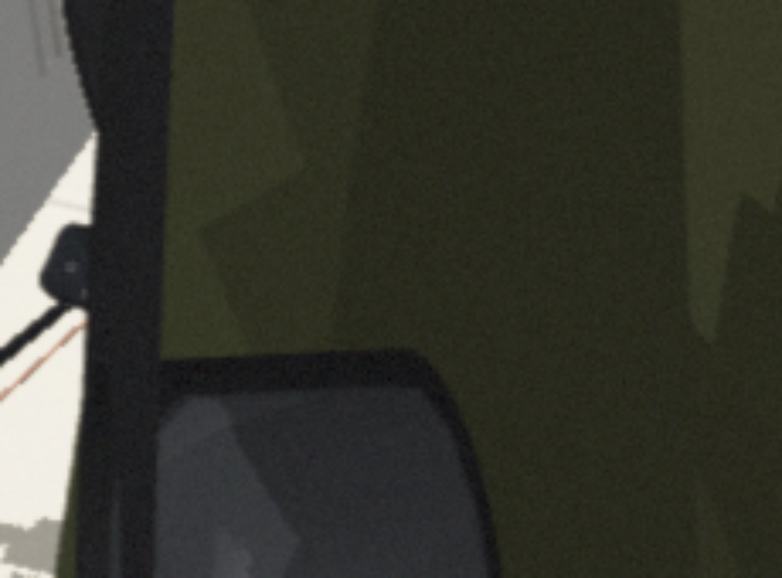

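View pics/top4.png

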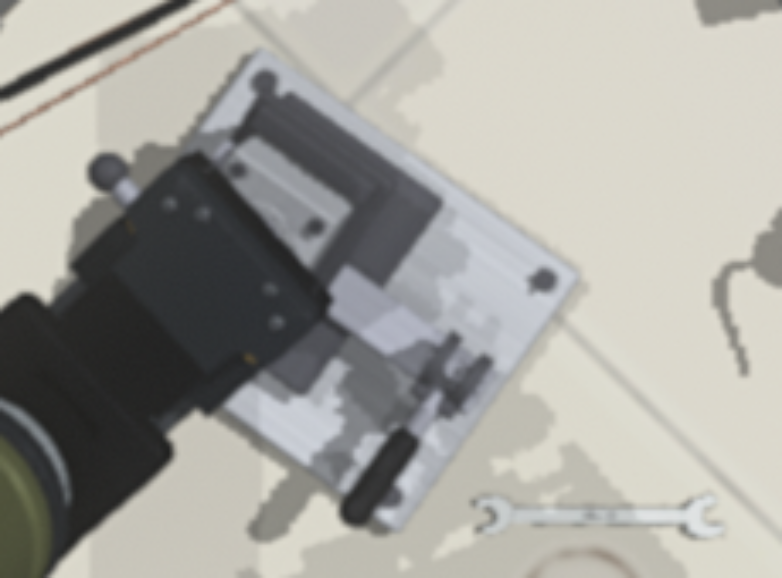

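Call:
arm_command --motion '[[[-2.2,1.4,11],[0.7,-0.3,1.1],0.5],[[0,0,14],[0,0,0],0.5],[[0,0,14],[0,0,0],0.5],[[0,0,11],[0,0,0],0.5],[[0,0,0],[0,0,0],0.5],[[0,0,0],[0,0,0],0.5]]'

```text
time: 10.38
position: [0.5103, -0.2609, 0.1374]
tool_rot: [-0.917, 2.624, -0.615]
ft_force: [-0.3, -0.8, 0.2]
grip_width: 0.497
```

Run:
```python
from h import *
show(); plan(.26)
```

```text
10.3833 [ 0.5103 -0.2609  0.1374] fix [-35.9  -0.3 137.4] [-0.488 -0.159  0.785  2.232  0.509  0.57   2.194] [-0.3 -0.8  0.2]
[[-0.23  -0.834  0.501]
 [-0.964  0.265 -0.001]
 [-0.132 -0.483 -0.865]]
shift [-0.1  0.7  0.9] turn [-0.08 -0.05 -0.48]
```

Call:
arm_command --motion '[[[0,0.5,0.5],[0,0,0],0.7],[[0,0,0],[0,0,0],1],[[0,0,0],[0,0,0],1],[[0,0,0],[0,0,0],1],[[0,0,0],[0,0,0],1],[[0,0,0],[0,0,0],1]]' --force 25

```text
time: 10.88
position: [0.5102, -0.2597, 0.1371]
tool_rot: [-0.919, 2.622, -0.613]
ft_force: [-4.9, 5.0, 3.9]
grip_width: 0.169
```

Run:
```python
from h import *
show(); plan(.26); s=ctrl.get_state(); print(s['grip_width']*87, s['torque'])
```

```text
10.8833 [ 0.5102 -0.2597  0.1371] fix [-36.6   0.7 137.1] [-0.487 -0.16   0.784  2.234  0.508  0.569  2.195] [-4.9  5.   3.9]
[[-0.228 -0.835  0.501]
 [-0.964  0.264  0.001]
 [-0.133 -0.483 -0.866]]
shift [ 0.6 -0.3  1. ] turn [-0.04  0.07 -0.42]
14.671361005917671 [1.15483275 1.1726664  0.06114254]
```

Call:
arm_command --motion '[[[0,0,0.05],[0,0,6],1],[[0,0,0.05],[0,0,6],1],[[0,0,0.05],[0,0,6],1],[[0,0,0.05],[0,0,6],1],[[0,0,0.05],[0,0,6],1],[[0,0,0.05],[0,0,6],1],[[0,0,0.05],[0,0,6],1],[[0,0,0.05],[0,0,6],1]]'

```text
time: 11.55
position: [0.5106, -0.261, 0.1373]
tool_rot: [0.225, 2.658, -0.373]
ft_force: [-3.6, 0.3, 3.2]
grip_width: 0.168
```

```bash
cat >> h.py <<'E'
def ang():
    s=ctrl.get_state(); A=RT.T@R.from_rotvec(s['tool_rot']).as_matrix(); y=-A[:,1]
    print('t',s['time'],'phi',round(float(np.arctan2(-y[1],y[0])%(2*np.pi)),3),'tilt err z',A[:,2].round(3),'TCP in T mm',((s['position']-OF)@RT*1000).round(1),'F tool',(s['ft_force']@R.from_rotvec(s['tool_rot']).as_matrix()).round(1),'F T',(s['ft_force']@RT).round(1),'M T',(s['torque']@RT).round(2),'w',round(s['grip_width']*87,1),'q',s['joint_positions'].round(2))
E
python3 -c "
from h import *
ang()"
```

```text
t 11.55 phi 1.11 tilt err z [ 0.003 -0.    -1.   ] TCP in T mm [ 37.9  -0.2 136.7] F tool [ 1.7 -1.2 -4.3] F T [-1.  -1.8  4.3] M T [-0.31  0.79  0.14] w 14.6 q [-0.37 -0.14  0.67  2.23  0.46  0.56  1.39]
```

Call:
arm_command --motion '[[[0,0,0.05],[0,0,6],1],[[0,0,0.05],[0,0,6],1],[[0,0,0.05],[0,0,6],1],[[0,0,0.05],[0,0,6],1],[[0,0,0.05],[0,0,6],1],[[0,0,0.05],[0,0,6],1],[[0,0,0.05],[0,0,6],1],[[0,0,0.05],[0,0,6],1]]'

```text
time: 12.22
position: [0.51, -0.2623, 0.137]
tool_rot: [1.264, 2.293, -0.091]
ft_force: [-5.7, -1.7, 4.5]
grip_width: 0.17
```

Call:
arm_command --motion '[[[0,0,0.05],[0,0,6],1],[[0,0,0.05],[0,0,6],1],[[0,0,0.05],[0,0,6],1],[[0,0,0.05],[0,0,6],1],[[0,0,0.05],[0,0,6],1],[[0,0,0.05],[0,0,6],1],[[0,0,0.05],[0,0,6],1],[[0,0,0.05],[0,0,6],1]]'

```text
time: 12.88
position: [0.5089, -0.2627, 0.136]
tool_rot: [2.1, 1.588, 0.199]
ft_force: [-11.4, -1.2, 7.8]
grip_width: 0.171
```

```bash
python3 -c "
from h import *
ang()"
```

```text
t 12.8833 phi 2.787 tilt err z [-0.    -0.004 -1.   ] TCP in T mm [ 37.   -2.6 135.7] F tool [ -6.  -6. -11.] F T [-3.5 -7.7 11. ] M T [-1.48  1.27  0.18] w 14.9 q [-0.18 -0.11  0.5   2.23  0.4   0.54 -0.24]
```

Call:
arm_command --motion '[[[-0.3,0,-0.3],[0,0,6],1],[[-0.3,0,-0.3],[0,0,6],1],[[-0.3,0,-0.3],[0,0,6],1],[[0,0,0],[0,0,2.5],1],[[0,0,0],[0,0,0],1],[[0,0,0],[0,0,0],1],[[0,0,0],[0,0,0],1],[[0,0,0],[0,0,0],1]]'

```text
time: 13.55
position: [0.5084, -0.2625, 0.1358]
tool_rot: [2.365, 1.208, 0.318]
ft_force: [-3.0, -4.0, -5.4]
grip_width: 0.171
```

```bash
python3 -c "
from h import *
ang()"
```

```text
t 13.55 phi 3.137 tilt err z [-0.001 -0.003 -1.   ] TCP in T mm [ 36.4  -2.7 135.8] F tool [-5.  -2.8  4.6] F T [-2.7 -5.  -4.6] M T [-1.38  1.08  0.13] w 14.9 q [-0.14 -0.11  0.46  2.23  0.39  0.54 -0.58]
```

Call:
arm_command --motion '[[[0,0,0],[0,0,0],1],[[0,0,0],[0,0,0],1],[[0,0,-0.05],[0,0,-6],1],[[0,0,-0.05],[0,0,-6],1],[[0,0,-0.05],[0,0,-6],1],[[0,0,-0.05],[0,0,-6],1],[[0,0,-0.05],[0,0,-6],1],[[0,0,-0.05],[0,0,-6],1]]'

```text
time: 14.22
position: [0.5091, -0.2627, 0.1367]
tool_rot: [1.847, 1.859, 0.104]
ft_force: [1.1, -6.7, -8.7]
grip_width: 0.17
```

Call:
arm_command --motion '[[[0,0,-0.05],[0,0,-6],1],[[0,0,-0.05],[0,0,-6],1],[[0,0,-0.05],[0,0,-6],1],[[0,0,-0.05],[0,0,-6],1],[[0,0,-0.05],[0,0,-6],1],[[0,0,-0.05],[0,0,-6],1],[[0,0,-0.05],[0,0,-6],1],[[0,0,-0.05],[0,0,-6],1]]'

```text
time: 14.88
position: [0.5101, -0.2619, 0.1374]
tool_rot: [0.932, 2.457, -0.187]
ft_force: [7.6, -6.5, -13.6]
grip_width: 0.166
```

Call:
arm_command --motion '[[[0,0,0],[0,0,-6],1],[[0,0,0],[0,0,0],1],[[0,0,0],[0,0,0],1],[[0,0,0],[0,0,0],1],[[0,0,0],[0,0,0],1],[[0,0,0],[0,0,0],1]]'

```text
time: 15.38
position: [0.5102, -0.2617, 0.1374]
tool_rot: [0.809, 2.505, -0.221]
ft_force: [5.9, -6.1, -12.1]
grip_width: 0.167
```

```bash
python3 -c "
from h import *
ang()"
```

```text
t 15.3833 phi 1.566 tilt err z [ 0.003  0.    -1.   ] TCP in T mm [ 38.1  -1.  136.7] F tool [-1.2 -1.4 14.7] F T [  1.2  -1.4 -14.7] M T [-0.38  0.26  0.03] w 14.5 q [-0.31 -0.13  0.62  2.23  0.44  0.55  0.95]
```

Call:
arm_command --motion '[[[0,0,0.2],[0,0,6],1],[[0,0,0.2],[0,0,6],1],[[0,0,0.2],[0,0,6],1],[[0,0,0.2],[0,0,6],1],[[0,0,0.2],[0,0,6],1],[[0,0,0.2],[0,0,6],1],[[0,0,0.2],[0,0,6],1],[[0,0,0.05],[0,0,6],1]]'

```text
time: 16.05
position: [0.5094, -0.2628, 0.1366]
tool_rot: [1.755, 1.944, 0.071]
ft_force: [-9.0, -1.3, 3.9]
grip_width: 0.168
```

Call:
arm_command --motion '[[[0,0,0.05],[0,0,6],1],[[0,0,0.05],[0,0,6],1],[[0,0,0.05],[0,0,6],1],[[0,0,0.05],[0,0,6],1],[[0,0,0.05],[0,0,6],1],[[0,0,0.05],[0,0,6],1],[[0,0,0.05],[0,0,6],1],[[0,0,0.05],[0,0,6],1]]'

```text
time: 16.72
position: [0.5084, -0.2626, 0.1355]
tool_rot: [2.438, 1.08, 0.353]
ft_force: [-14.2, 0.9, 6.1]
grip_width: 0.167
```

```bash
python3 -c "
from h import *
ang()"
```

```text
t 16.7167 phi 3.248 tilt err z [-0.002 -0.003 -1.   ] TCP in T mm [ 36.3  -2.7 135.5] F tool [ -8.4  -6.5 -11.2] F T [-7.3 -7.7 11.2] M T [-1.69  2.11  0.2 ] w 14.5 q [-0.13 -0.11  0.45  2.23  0.39  0.54 -0.69]
```

Call:
arm_command --motion '[[[-0.1,-0.1,-0.05],[0,0,6],1],[[-0.1,-0.1,-0.05],[0,0,6],1],[[-0.1,-0.1,-0.05],[0,0,6],1],[[-0.1,-0.1,-0.05],[0,0,6],1],[[0,0,0],[0,0,6],1],[[0,0,0],[0,0,6],1],[[0,0,0.05],[0,0,6],1],[[0,0,0.05],[0,0,6],1]]'

```text
time: 17.38
position: [0.508, -0.2614, 0.1346]
tool_rot: [2.772, -0.003, 0.596]
ft_force: [-9.3, 2.6, 2.2]
grip_width: 0.165
```

```bash
python3 -c "
from h import *
ang()"
```

```text
t 17.3833 phi 4.084 tilt err z [-0.002 -0.002 -1.   ] TCP in T mm [ 35.   -2.1 135.2] F tool [-7.5 -1.2 -6.4] F T [-6.7 -3.4  6.4] M T [-0.95  2.23  0.15] w 14.4 q [-0.05 -0.1   0.38  2.22  0.37  0.54 -1.51]
```

Call:
arm_command --motion '[[[0,0,0.05],[0,0,6],1],[[0,0,0.05],[0,0,6],1],[[0,0,0.05],[0,0,6],1],[[0,0,0.05],[0,0,6],1],[[0,0,0.05],[0,0,6],1],[[0,0,0.05],[0,0,5],1],[[0,0,0],[0,0,3],1],[[0,0,0],[0,0,2],1]]'

```text
time: 18.05
position: [0.5086, -0.2604, 0.1341]
tool_rot: [2.73, -0.991, 0.743]
ft_force: [-7.8, 4.3, 0.7]
grip_width: 0.17
```

```bash
python3 -c "
from h import *
ang()"
```

```text
t 18.05 phi 4.779 tilt err z [-0.003 -0.001 -1.   ] TCP in T mm [ 34.6  -0.9 134.9] F tool [-7.2  1.6 -5. ] F T [-7.3 -1.1  5. ] M T [-0.49  2.33  0.12] w 14.8 q [ 0.01 -0.1   0.32  2.22  0.35  0.53 -2.2 ]
```

Call:
arm_command --motion '[[[0,0,0],[0,0,2],1],[[0,0,0],[0,0,2],1],[[0,0,0],[0,0,0],1]]'

```text
time: 18.3
position: [0.5088, -0.2606, 0.1343]
tool_rot: [2.708, -1.088, 0.755]
ft_force: [-8.0, 2.9, 0.7]
grip_width: 0.176
```

```bash
python3 -c "
from h import *
ang()"
```

```text
t 18.3 phi 4.847 tilt err z [-0.002 -0.001 -1.   ] TCP in T mm [ 34.9  -0.9 134.9] F tool [-6.4  3.2 -4.7] F T [-6.8 -2.3  4.7] M T [-0.38  2.15  0.4 ] w 15.3 q [ 0.01 -0.1   0.31  2.22  0.35  0.53 -2.27]
```

Call:
arm_command --motion '[[[0,0,0],[0,0,2],1],[[0,0,0],[0,0,0],1],[[0,0,0],[0,0,0],1],[[0,0,0],[0,0,0],1],[[0,0,0],[0,0,0],1]]'

```text
time: 18.72
position: [0.5089, -0.2607, 0.1344]
tool_rot: [2.696, -1.135, 0.76]
ft_force: [-7.2, 2.4, -1.4]
grip_width: 0.178
```

```bash
python3 -c "
from h import *
ang()"
```

```text
t 18.7167 phi 4.88 tilt err z [-0.002 -0.001 -1.   ] TCP in T mm [ 35.1  -0.9 134.9] F tool [-6.5  3.4 -2.4] F T [-6.9 -2.3  2.4] M T [-0.44  2.04  0.54] w 15.4 q [ 0.01 -0.09  0.31  2.22  0.35  0.53 -2.3 ]
```

Call:
arm_command --motion '[[[0,0,-0.05],[0,0,-6],1],[[0,0,-0.05],[0,0,-6],1],[[0,0,-0.05],[0,0,-6],1],[[0,0,-0.05],[0,0,-6],1],[[0,0,-0.05],[0,0,-6],1],[[0,0,-0.05],[0,0,-6],1],[[0,0,-0.05],[0,0,-6],1],[[0,0,-0.05],[0,0,-6],1]]'

```text
time: 19.38
position: [0.5085, -0.2615, 0.1349]
tool_rot: [2.764, 0.059, 0.587]
ft_force: [-6.4, 0.1, -0.9]
grip_width: 0.172
```

Call:
arm_command --motion '[[[0,0,-0.05],[0,0,-6],1],[[0,0,-0.05],[0,0,-6],1],[[0,0,-0.05],[0,0,-6],1],[[0,0,-0.05],[0,0,-6],1],[[0,0,-0.05],[0,0,-6],1],[[0,0,-0.05],[0,0,-6],1],[[0,0,-0.05],[0,0,-6],1],[[0,0,-0.05],[0,0,-6],1]]'

```text
time: 20.05
position: [0.5087, -0.2621, 0.1357]
tool_rot: [2.408, 1.133, 0.341]
ft_force: [-4.5, -2.2, -1.4]
grip_width: 0.169
```

Call:
arm_command --motion '[[[0,0,0],[0,0,-4],1],[[0,0,0],[0,0,0],1],[[0,0,0],[0,0,0],1],[[0,0,0],[0,0,0],1],[[0,0,0],[0,0,0],1],[[0,0,0],[0,0,0],1]]'

```text
time: 20.55
position: [0.5087, -0.2621, 0.1357]
tool_rot: [2.365, 1.208, 0.32]
ft_force: [-4.8, -1.7, -2.4]
grip_width: 0.171
```

```bash
python3 -c "
from h import *
ang()"
```

```text
t 20.55 phi 3.138 tilt err z [ 0.    -0.002 -1.   ] TCP in T mm [ 36.4  -2.2 135.7] F tool [-4.2 -3.7  0.6] F T [-3.7 -4.2 -0.6] M T [-1.1   1.32  0.04] w 14.8 q [-0.14 -0.11  0.46  2.23  0.39  0.54 -0.58]
```

Call:
arm_command --motion '[[[0,0,0],[0,0,0],0.5],[[0,0,0],[0,0,0],0.5],[[0,0,0],[0,0,0],0.5],[[0,0,0],[0,0,0],0.5],[[0,0,0],[0,0,0],0.5]]'

```text
time: 20.97
position: [0.5114, -0.2614, 0.1376]
tool_rot: [2.361, 1.208, 0.326]
ft_force: [0.2, 0.4, 0.5]
grip_width: 0.451
```

Call:
arm_command --motion '[[[0,0,-12],[0,0,0],0.5],[[0,0,-20],[0,0,0],0.5],[[0,0,-25],[0,0,0],0.5],[[0,0,0],[0,0,0],0.5]]'

```text
time: 21.3
position: [0.4889, -0.2444, 0.1906]
tool_rot: [2.358, 1.206, 0.332]
ft_force: [1.4, -0.2, -0.3]
grip_width: 0.502
```

```bash
python3 -c "
from h import *
ang();show()"
```

```text
t 21.3 phi 3.139 tilt err z [ 0.009  0.004 -1.   ] TCP in T mm [ 40.9   0.4 196.5] F tool [0.6 0.9 0.9] F T [ 0.9  0.6 -0.8] M T [-0.08  0.5   0.03] w 43.6 q [-0.14 -0.26  0.4   2.22  0.43  0.69 -0.62]
21.3 [ 0.4889 -0.2444  0.1906] fix [-62.8   0.4 190.6] [-0.139 -0.256  0.402  2.22   0.434  0.691 -0.62 ] [ 1.4 -0.2 -0.3]
[[-0.005  0.861  0.508]
 [ 1.     0.003  0.004]
 [ 0.002  0.508 -0.861]]
```

Call:
arm_command --motion '[[[0,17,-29],[3,0,0],0.5],[[0,17,-29],[3,0,0],0.5],[[-30,17,-20],[3,0,0],0.5],[[-38,0,0],[3,0,0],0.5],[[-38,0,0],[3,0,0],0.5],[[-38,0,0],[0,0,0],0.5],[[-38,0,0],[0,0,0],0.5],[[0,0,0],[0,0,0],0.5]]'

```text
time: 21.97
position: [0.3821, -0.4058, 0.2792]
tool_rot: [2.587, 1.302, 0.169]
ft_force: [-0.2, 0.2, -1.1]
grip_width: 0.498
```

Run:
```python
from h import *
show()
for n in ['scene','top']:
    im,d=optics.get_image(n); y0,x0=(180,200) if n=='scene' else (150,220)
    cv2.imwrite(f'pics/{n}5.png',cv2.resize(im[y0:y0+170,x0:x0+230],None,fx=3.4,fy=3.4)); np.save(f'{n}5.npy',d)
    for t in ['clamp_tip','tap_grip','brass_union','spanner_1']:
        for r in models.search_frame(n,t)[:1]: print(n,t,r['conf'],c2w(n,r['location']).round(4))
```

```text
21.9667 [ 0.3821 -0.4058  0.2792] fix [ -54.1 -192.9  279.2] [-0.084 -0.17   0.794  1.864  0.115  1.132  0.046] [-0.2  0.2 -1.1]
[[ 0.009  0.965  0.264]
 [ 1.    -0.008 -0.006]
 [-0.004  0.264 -0.965]]
top clamp_tip 0.59 [ 0.4426 -0.3524  0.0559]
top tap_grip 0.7 [ 0.509  -0.3116  0.0255]
top brass_union 0.52 [ 0.4547 -0.2017  0.0181]
```

View pics/scene5.png

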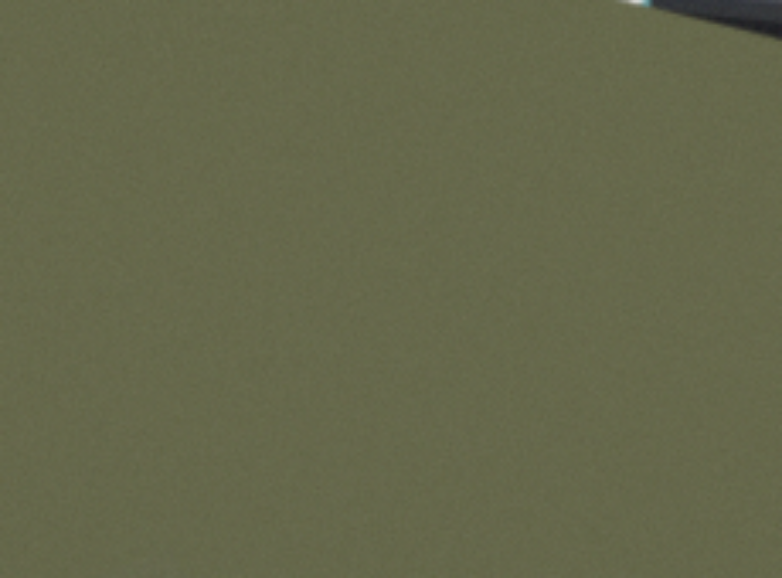

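View pics/top5.png

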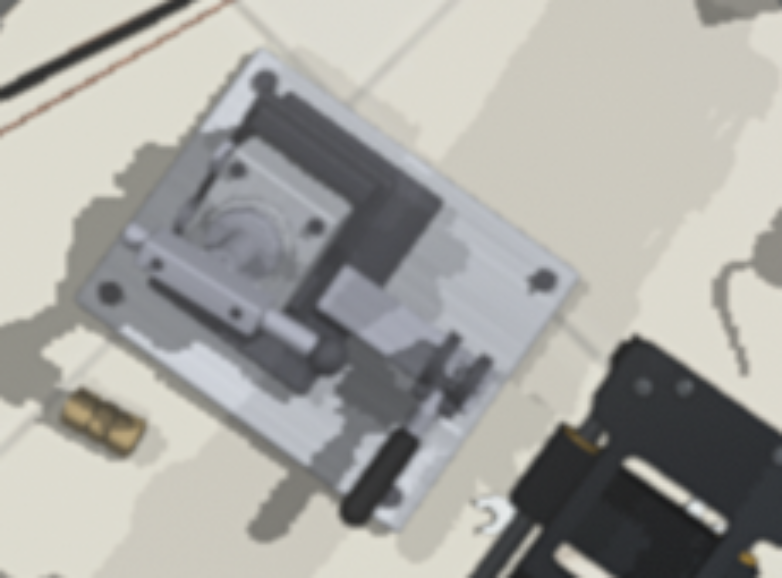

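The top view shows the tap bar with its ball end at crop (325,353), towards the clamp. The handle is level, and the union is where it was.

Run:
```python
from h import *
v,u=np.mgrid[0:480,0:640]
for f in ['top0','top5']:
    d=np.load(f+'.npy'); T=(px2w('top',u,v,d)-OF)@RT; F=w2f(px2w('top',u,v,d))
    k=(d>0)&(abs(F[...,0])<.12)&(abs(F[...,1])<.075)&(T[...,2]>.135)&(T[...,2]<.16)&(F[...,2]>.1); q=(T[k][:,:2]*1000).astype(np.float32)
    vx,vy,x0,y0=cv2.fitLine(q,cv2.DIST_HUBER,0,.01,.01).ravel(); print(f,k.sum(),'line angle from T y toward x',np.degrees(np.arctan2(vx,vy)).round(1),q.min(0),q.max(0),np.median(T[k][:,2]))
d=np.load('top5.npy');F=w2f(px2w('top',u,v,d))*1000; k=(d>0)&(abs(F[...,1]+112)<6)&(F[...,2]>20)&(F[...,2]<130); q=F[k]
for a in range(-90,-20,10):
    j=(q[:,0]>=a)&(q[:,0]<a+10); print(a,j.sum(),np.percentile(q[j][:,2],90).round(1) if j.any() else '')
```

```text
top0 847 line angle from T y toward x 13.7 [ 22.772223 -39.437733] [61.738964 68.24019 ] 0.14850624524965822
top5 817 line angle from T y toward x 176.4 [ 27.688768 -70.50553 ] [50.171677 40.294407] 0.14751647525530923
-90 44 59.6
-80 47 59.7
-70 46 60.1
-60 47 59.5
-50 46 60.5
-40 43 57.8
-30 43 56.8
```

Call:
arm_command --motion '[[[-38,0,0],[0,0,0],0.5],[[-20,0,0],[0,0,0],0.5],[[0,0,0],[0,0,0],0.5],[[0,0,0],[0,0,0],0.5],[[0,0,0],[0,0,0],0.5]]'

```text
time: 22.88
position: [0.3549, -0.4438, 0.2786]
tool_rot: [2.582, 1.321, 0.175]
ft_force: [0.1, 0.5, -0.4]
grip_width: 0.5
```

Run:
```python
from h import *
show(); im,d=optics.get_image('top')
for t in ['clamp_tip','brass_union','spanner_1']:
    for r in models.search_frame('top',t)[:1]: print(t,r['conf'],c2w('top',r['location']).round(4))
print(ctrl.close_job())
```

```text
22.8833 [ 0.3549 -0.4438  0.2786] fix [ -53.7 -239.6  278.6] [-0.061 -0.14   0.885  1.838  0.06   1.133  0.19 ] [ 0.1  0.5 -0.4]
[[-0.005  0.965  0.262]
 [ 1.     0.005  0.   ]
 [-0.001  0.262 -0.965]]
clamp_tip 0.68 [ 0.4465 -0.3505  0.0559]
brass_union 0.77 [ 0.454  -0.2049  0.0183]
spanner_1 0.74 [ 0.4039 -0.4438  0.0059]
the job is handed in; nothing more can be done
None
```

The job is done and handed in at about 23 s of the 64 s allowed; no verdict came back.

**Clamp:** I pressed the handle down until it pushed back with 18.6 N against its stop. The depth images then showed it level, both right after pressing and again at the end.

**Tap:** I held it in one grasp for all four strokes and paused after each:

| Stroke | Start (rad) | End (rad) |
|---|---|---|
| Clockwise | 0.27 | 3.14 |
| Back | 3.14 | 1.57 |
| Clockwise, until the collar stopped it | 1.57 | about 4.75 |
| Back | 4.75 | 3.14 |

The angles come from the tool's orientation. At the collar stop, the torque rose from about 0.12 to 0.54 N m. The bar also began to twist in the jaws there, so the tool itself read 4.88. The tap's 4.75 is therefore the given stop value, not a measurement.

**Final checks:**
- **Arm:** it is clear of everything and reads no contact force.
- **Union and spanner:** the detector found both within about 1.5 mm of their starting positions, inside its 4 mm accuracy.
- **Final tap angle:** the robot pose and the camera disagree slightly. The arm read 3.138 rad at release, and a line fitted to the bar in the top image gave 176.4° (3.08 rad). I put the gap down to the fit, because it also read low at the start.
- **Failed view:** the scene camera was blocked by the arm after I backed off, so the final image checks use the top camera only.

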